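# Hold the pipette ready over the open sample cup

### The job

Turn the black knob on the pipette holder clockwise (seen from above) until it stops, so that the steel keeper slides back and frees the pipette, then lift the pipette straight out by its handle. Carry it over the rack of capped tubes and hold it upright with its tip centred over the one open cup, about a centimetre above the rim, touching neither tubes, pots nor cup and leaving them where they stand. Finish while still holding the pipette there, steady in the gripper: do not put it down or let it go.

Things in the scene. Friction and masses are not known exactly. Their poses are not given: they have to be found in the camera images.
- holder: Pipette holder fixed to the bench: dark base 100 x 170 x 12 mm; 42 mm from its origin towards its -y a grey column 62 x 56 mm, 155 mm high, with the knob on top; 42 mm towards its +y a grey socket plate 60 x 60 mm, top 105 mm above the bench, with an 18 mm square hole in which the pipette hangs. Origin: centre of the underside. At the start the pipette's axes are parallel to the holder's.
- knob_grip (a point): Point on the vertical axis of the black knob where to grip it, 192 mm above the bench. Its bar grip is 42 mm long, 14 mm thick, 32 mm high, top at 199 mm, on a 44 mm disc (top at 169 mm) above a fixed 68 mm round base. At joint value 0 the bar lies along the holder's x axis; it turns with the knob.
- knob (a joint): Angle of the knob in rad, growing clockwise seen from above. 0 is locked, 1.57 is the stop (keeper fully back); it starts between 0 and 0.2, has light friction (about 0.04 N m) and stays where it is left.
- keeper (a joint): How far the steel keeper has slid back, in m: 0.008 per rad of knob, 0 to 0.0126. A plate 34 mm wide, 114 to 120 mm above the bench, that reaches out of the column (towards holder +y) over the pipette's flange so that it cannot be lifted. The flange is clear from about 0.006.
- pipette: White and grey pipette, 195 mm long, about 90 g (varies). Origin: end of its tip; z up along its axis. Upwards from the tip: cone to 45 mm, grey shank 16 mm square to 92, round flange 38 mm wide at 90 to 96, white handle to 180, push button to 195. At the start it hangs upright in the holder, tip 15 mm above the bench, button top at 210 mm; it must rise 95 mm to come out of the socket.
- pipette_handle (a point): Point on the pipette's axis 150 mm above its tip, where to grip the handle from above: 24 x 24 mm square, flats facing the pipette's x and y axes, from 96 to 180 mm above the tip. A finger hook 12 mm wide juts out to 29 mm from the axis on the +y side, 170 mm above the tip, so grip across the x axis.
- open_cup: The one open cup: plain grey plastic, 60 mm high, outer diameter 42 mm at the foot and 50 mm at the rim, wall 2 mm. Loose on the bench. Origin: centre of its underside.
- open_cup_rim (a point): Centre of the open cup's mouth, at rim height (60 mm above the bench).
- pot_a: Pot like the open cup but closed with a flat grey lid of 54 mm diameter, 67 mm high in all, loose. Origin: centre of its underside.
- pot_b: Second lidded pot, the same as the first. Origin: centre of its underside.
- tube_rack: Steel rack 220 mm (its x) by 75 mm (its y) with capped tubes, tops at 110 mm, standing loose between the holder and the cups. Origin: centre of its underside.
Mind the look-alikes: they are no part of the job. What is shaped like the pipette but purple is not meant.

How it is judged:
On the way, in this order (a step that is already met when the one before it is completed fails the run):
1. The knob is turned clockwise to about its stop (over 1.1 rad) while the pipette still hangs in the holder (value of joint knob above 1.1 rad and z of pipette in the frame of holder below 0.03 m), for 0.1 s.
2. The pipette is lifted clear of the holder in the fingers, its tip over 115 mm above the bench (height (world z) of pipette above 0.115 m and contact force between the fingers and pipette above 0.5 N), for 0.1 s.
At the end, for the whole second after the job is handed in: Pipette held in the fingers (over 1 N), still, within 0.12 rad of upright, touching nothing else; its tip within 12 mm of the open cup's axis and 3 to 25 mm above its rim; cup upright, knob still over 1.0 rad; cup, pots and rack within 15 mm of where they began (horizontal distance between pipette and open_cup_rim below 0.012 m and z of pipette in the frame of open_cup_rim between 0.003 and 0.025 m and angle between pipette's own z axis and vertical below 0.12 rad and angle between open_cup's own z axis and vertical below 0.05 rad and linear speed of pipette below 0.02 m/s and angular speed of pipette below 0.15 rad/s and contact force between the fingers and pipette above 1 N and contact force between pipette and open_cup below 0.1 N and contact force between pipette and pot_a below 0.1 N and contact force between pipette and pot_b below 0.1 N and contact force between pipette and tube_rack below 0.1 N and contact force between pipette and holder below 0.1 N and value of joint knob above 1 rad and distance of each of open_cup, pot_a, pot_b, tube_rack from where it was at the start of the episode below 0.015 m); the arm keeps its last pose, push and grip.
It fails at once if The pipette strikes the tubes, the pots or the open cup (over 1 N) (contact force between pipette and tube_rack above 1 N or contact force between pipette and pot_a above 1 N or contact force between pipette and pot_b above 1 N or contact force between pipette and open_cup above 1 N).
It fails at once if The open cup, a lidded pot or the tube rack is shifted more than 15 mm (distance of any of open_cup, pot_a, pot_b, tube_rack from where it was at the start of the episode above 0.015 m).
It also fails if it takes over 64 s, if anything falls off the work surface, if the arm or the gripper's body presses on something with over 40 N, if the wrist force passes 120 N, or if a joint passes its speed limit or range.

### The arm

A 7-joint arm with a two-finger parallel gripper is mounted at the origin on the work surface. World frame = base frame: x ahead of the robot, y to its left, z up, the work surface at z = 0. Lengths are in m, angles in rad, forces in N, time in s.
With the tool pointing down it reaches from about 0.425 to 0.95 m from the base axis. Payload 4.7 kg.
Tool frame: the origin (TCP) lies at the centre of the arm's flange, where the gripper is bolted on; the fingertips stand 182 mm ahead of it and the grasp point (between the pads) lies ctrl.pinch_z ahead of it (ctrl.pinch_z is the distance from the TCP to the grasp point, in m); z points along the fingers, y is the line along which they close (so a half turn about z gives the same grasp; the last joint's range is limited). The gripper opens to 87 mm and grips with 3 to 60 N. Pads are 19 mm wide; open, the fingers measure 117 mm over their backs; the gripper's body (75 mm by 190 mm) begins 51 mm behind the grasp point.
Start: joints at [1.29, 0.469, -0.049, 1.532, 0.024, 1.141, -0.082], TCP at [0.168, -0.654, 0.405] pointing down, gripper open.
Joint ranges: [-2.59, 2.59], [-0.33, 1.99], [-1.39, 1.29], [0.1, 2.45], [-1.04, 4.18], [0.21, 1.99], [-2.66, 2.66]. Speed limits (rad/s): [2.57, 2.57, 3.14, 3.14, 3.14, 3.14, 3.14].

### API

Orientations are given as a rotation vector (axis times angle).
In Python, from workcell import ctrl gives the robot as it stands.
- The arm moves only by the tool carry_out, never from a script. Its argument "steps" is a list of rows, each an object with "offset": the shift along the world's x, y, z in mm, a list of three; "rotation": the turn, a rotation vector about the world's x, y, z in degrees, a list of three; "jaw": the closure, from 0 (fully open) to 1 (shut). In form: [{"offset": [x, y, z], "rotation": [rx, ry, rz], "jaw": jaw}, ...]. A call has 1 to 10 rows; each row is the pose to reach, as a shift and turn from the pose commanded when the call began; what a row does not reach only later rows make up. A row lasts 1/10 s, in which the tool goes at most 50 mm and 8.59 degrees, less where a joint would pass 70% of its speed; a pose out of reach is approached as far as the arm can. A call with a gripper value outside its range is refused whole. The fingers move at their own pace and stop on an object; "newtons" is the grip in N (left out, the last holds). Time passes only in rows, so rows that repeat a pose let the fingers close. It gives the time, the measured TCP pose, the force, the opening and the grip force at its end, in the units of the state.
- ctrl.get_state(): the state, without advancing time (a new reading comes with each control period).
- ctrl.capture(name): name is "scene" or "side" or "wrist"; returns a dict with "color" (420x560x3 uint8, red, green, blue), "K" (3x3 intrinsics, pixels), "rvec" (rotation vector, rad) and "tvec" (3), from world to camera coordinates, as OpenCV has them. Camera axes: x right, y down, z forward; pixel columns grow to the right and rows downward; lengths in m; the calibration is good to about 2 mm. A picture is of the moment at which its call begins. There is no depth.
- ctrl.hand_in(): hands the job in; it is judged then, once.
Trained networks look in a picture, given as the dict that the camera call returned (one of the last four; its "shot" number tells which), for a name from the list of things; names that differ only in an ending like _2 or _b are one class to them, and where a whole thing is asked for, a point or a joint stands for the part that bears it (a point fixed in the world has none). Each returns a list of dicts, best first, with "confidence" (0 to 1); they miss things now and then, are a little off and sometimes report something else, mostly with a low value. They report only what shows in the picture. A call takes as long as a camera call. They do not tell look-alikes from the thing itself.
- ctrl.search_frame(thing, picture): "xyz" ([x, y, z] in m, in world coordinates, good to about 4 mm: the middle of the surface that is visible of it).
The state is a dict: "time_s": time; "q": joint angles; "joint_vel": joint speeds; "joint_efforts": joint torques, N m; "tcp_pos": TCP position; "tool_rot": TCP orientation; "ft_force": force on the tool from outside, world axes, zero at the start; "ft_torque": the same for the moment, N m; "gripper_width": finger opening in m; "finger_force": force on a finger pad.
Only numpy, scipy, OpenCV 4.12 (cv2) and the standard library are available. Lean on these libraries where they do the work, as an engineer would, in place of code of your own. Each camera call takes 0.05 s, during which the arm holds its last target. There are 200 camera calls.

## Working session

There is one attempt and no reset: what is moved stays moved. The work goes in short steps, Python scripts to look and compute and a tool call to move; the robot and the scene stay as the last step left them, time stands still between calls to the robot, and variables do not carry over. Pictures are saved under pics/ and viewed, at most 10 in all, crops included, and the job is handed in when it is done.

Besides the shell and the picture viewer there is one more tool, called after "Request:" by a JSON object that holds its "method" and its "body". carry_out: Moves the arm, as the interface text tells. Its arguments: {"type":"object","properties":{"steps":{"type":"array"},"newtons":{"type":"number"}},"required":["steps"]}

```bash
mkdir -p pics
cat > h.py <<'E'
from workcell import ctrl
import numpy as np, cv2
def save(c,n): cv2.imwrite(f'pics/{n}.png',cv2.cvtColor(c['color'],cv2.COLOR_RGB2BGR))
def proj(c,P): return cv2.projectPoints(np.array(P,float).reshape(-1,3),np.array(c['rvec'],float),np.array(c['tvec'],float),np.array(c['K'],float),None)[0].reshape(-1,2)
def ray(c,uv,z):
    R=cv2.Rodrigues(np.array(c['rvec'],float))[0]; o=-R.T@np.array(c['tvec'],float)
    d=R.T@np.linalg.inv(c['K'])@np.array([uv[0],uv[1],1.]); return o+d*(z-o[2])/d[2]
E
python3 - <<'E'
from h import *
s=ctrl.get_state(); print(ctrl.pinch_z,s['tcp_pos'],s['tool_rot'],s['time_s'])
im=[]
for n in('scene','side'):
    c=ctrl.capture(n); im.append(c['color'])
    for t in['holder','knob_grip','pipette','pipette_handle','open_cup','open_cup_rim','pot_a','tube_rack']:
        for r in ctrl.search_frame(t,c)[:4]: print(n,t,np.round(r['xyz'],3),round(r['confidence'],2),proj(c,r['xyz'])[0].round())
    save(c,n)
E
```

```text
0.1635 [ 0.16811268 -0.65348345  0.40369037] [-3.11482949e+00 -3.94279247e-01  5.07086325e-04] 0.0
scene holder [ 0.482 -0.251  0.073] 0.82 [160. 248.]
scene knob_grip [ 0.465 -0.268  0.182] 0.81 [142. 205.]
scene pipette [ 0.494 -0.194  0.157] 0.87 [181. 218.]
scene pipette [0.256 0.218 0.021] 0.65 [330. 183.]
scene pipette_handle [ 0.496 -0.188  0.158] 0.61 [184. 217.]
scene pipette_handle [0.262 0.215 0.025] 0.56 [329. 183.]
scene open_cup [0.616 0.298 0.042] 0.76 [416. 259.]
scene open_cup_rim [0.615 0.297 0.042] 0.9 [415. 259.]
scene pot_a [0.57  0.157 0.062] 0.91 [349. 249.]
scene pot_a [0.478 0.245 0.058] 0.85 [370. 219.]
scene tube_rack [ 0.559 -0.022  0.07 ] 0.92 [269. 256.]
scene tube_rack [ 0.467 -0.264  0.179] 0.72 [144. 206.]
side holder [ 0.463 -0.236  0.06 ] 0.74 [301. 179.]
side knob_grip [ 0.456 -0.262  0.177] 0.71 [306. 137.]
side pipette [0.254 0.227 0.029] 0.61 [370. 347.]
side pipette_handle [0.251 0.229 0.024] 0.66 [371. 349.]
side pipette_handle [ 0.484 -0.179  0.15 ] 0.61 [290. 164.]
side open_cup [0.61  0.298 0.035] 0.77 [189. 350.]
side open_cup_rim [0.608 0.294 0.033] 0.79 [191. 349.]
side open_cup_rim [ 0.482 -0.184  0.149] 0.38 [291. 164.]
side pot_a [0.548 0.183 0.069] 0.94 [232. 298.]
side pot_a [0.47  0.264 0.063] 0.69 [261. 338.]
side tube_rack [0.506 0.004 0.068] 0.87 [268. 239.]
```

View pics/scene.png

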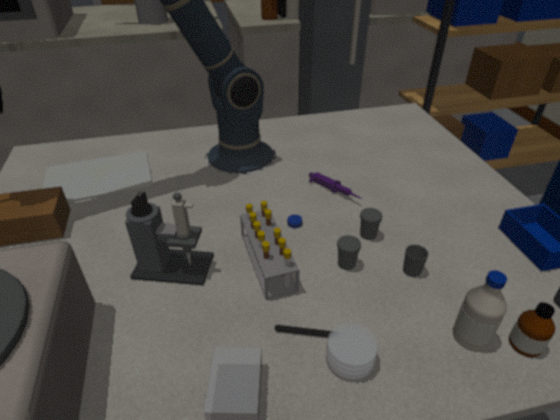

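View pics/side.png

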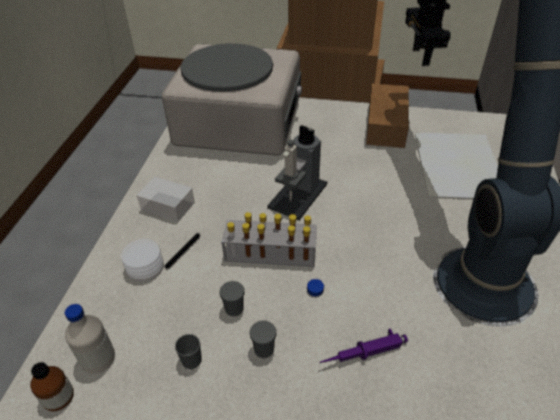

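The scene shows the holder at (165,240), its white pipette at (181,215), the purple look-alike at (335,185) and the rack at (268,250). Candidates for the cup are the three grey ones at scene (349,252), (370,223) and (415,260). The last seems to be the open one, with a dark mouth and thin rim. I'll check that in one enlarged crop.

Run:
```python
import cv2,numpy as np
s=cv2.imread('pics/scene.png');d=cv2.imread('pics/side.png')
def cr(i,x,y,w,h): return cv2.resize(i[y:y+h,x:x+w],(400,300),interpolation=cv2.INTER_CUBIC)
g=lambda i:np.clip(i*1.6,0,255).astype(np.uint8)
cv2.imwrite('pics/crop1.png',np.vstack([np.hstack([g(cr(s,110,185,120,100)),g(cr(s,325,195,120,90))]),np.hstack([g(cr(d,250,115,120,100)),g(cr(d,165,275,120,100))])]))
```

```text
(no output)
```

View pics/crop1.png

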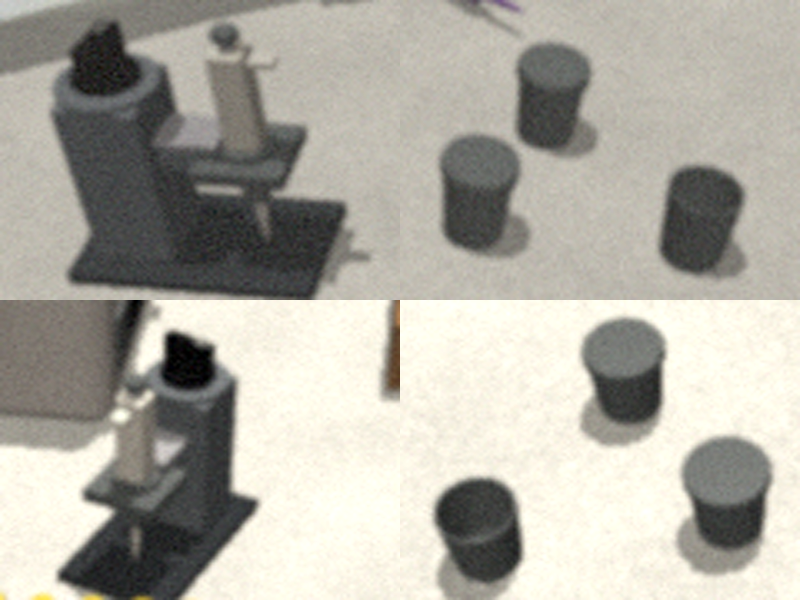

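The crop confirms it: the cup at scene (415,260), side (189,350), shows a hollow mouth, while the other two have flat lids. The white pipette hangs in the holder. Next I fit the holder pose from both views.

```bash
cat > fit.py <<'E'
from h import *
from scipy.optimize import least_squares
c1=ctrl.capture('scene'); c2=ctrl.capture('side')
def W(p,L): 
    x,y,a=p; L=np.array(L); return np.c_[x+np.cos(a)*L[:,0]-np.sin(a)*L[:,1], y+np.sin(a)*L[:,0]+np.cos(a)*L[:,1], L[:,2]]
def crop(x,y,ox,oy): return [ox+x*.3, oy+y/3]
o=[(c1,[.05,.085,.012],crop(316,289,110,185)),(c1,[-.05,.085,.012],crop(345,206,110,185)),(c1,[.05,-.085,.012],crop(68,275,110,185)),
 (c1,[0,.042,.21],crop(224,32,110,185)),(c1,[0,-.042,.199],crop(98,33,110,185)),
 (c2,[.05,.085,.012],crop(60,275,250,115)),(c2,[-.05,-.085,.012],crop(257,203,250,115)),(c2,[0,.042,.21],crop(136,78,250,115)),(c2,[0,-.042,.199],crop(190,41,250,115))]
f=lambda p: np.concatenate([proj(c,W(p,[L]))[0]-uv for c,L,uv in o])
r=least_squares(f,[.48,-.23,-.37],loss='soft_l1')
print(r.x,np.degrees(r.x[2]));print(f(r.x).reshape(-1,2).round(1))
print('knob',W(r.x,[[0,-.042,.192]]),'pip',W(r.x,[[0,.042,.165]]))
# cup: rim ellipse centres
for c,uv in((c1,[325+706*.3,195+192*.3]),(c2,[165+476*.3,275+209/3])): print('rim',ray(c,uv,.06))
for c,uv in((c1,[325+480*.3-120,195+162*.3]),(c1,[325+553*.3-120,195+67*.3]),(c2,[165+625*.3-120,275+48/3]),(c2,[165+727*.3-120,275+170/3])): print('lid',ray(c,uv,.067))
print('rim',ray(c1,[325+(706-400)*.3,195+192*.3],.06),ray(c2,[165+(476-400)*.3,275+209/3],.06))
E
python3 fit.py
```

```text
[ 0.47040266 -0.23069261 -0.32781883] -18.782635215909437
[[-0.4 -0.1]
 [ 0.9 -3.4]
 [-0.2 -0.8]
 [ 0.6 -1.8]
 [-0.6  0.1]
 [-1.5 -0.7]
 [ 0.3 -1.7]
 [-0.4  0.8]
 [-1.  -0.5]]
knob [[ 0.45687955 -0.27045598  0.192     ]] pip [[ 0.48392577 -0.19092924  0.165     ]]
rim [0.67429522 0.55137378 0.06      ]
rim [0.37606863 0.26231031 0.06      ]
lid [0.55869145 0.16010734 0.067     ]
lid [0.47418872 0.24730419 0.067     ]
lid [0.55127916 0.16434227 0.067     ]
lid [0.46691873 0.25210723 0.067     ]
rim [0.613774   0.29754588 0.06      ] [0.60779393 0.30074921 0.06      ]
```

Request:
{"method": "carry_out", "body": {"steps": [{"offset": [30,40,20],"rotation": [0,0,8],"jaw": 0},{"offset": [60,80,40],"rotation": [0,0,16],"jaw": 0},{"offset": [90,120,50],"rotation": [0,0,24],"jaw": 0},{"offset": [120,160,50],"rotation": [0,0,32],"jaw": 0.3},{"offset": [150,200,50],"rotation": [0,0,40],"jaw": 0.45},{"offset": [180,240,50],"rotation": [0,0,48],"jaw": 0.45},{"offset": [210,278,50],"rotation": [0,0,56],"jaw": 0.45},{"offset": [240,315,50],"rotation": [0,0,64],"jaw": 0.45},{"offset": [265,350,50],"rotation": [0,0,72],"jaw": 0.45},{"offset": [289,383,50],"rotation": [0,0,80],"jaw": 0.45}]}}

```text
time_s: 2.0
tcp_pos: [0.4584, -0.2681, 0.4552]
tool_rot: [2.125, 2.313, 0.001]
ft_force: [0.2, -0.6, -0.6]
gripper_width: 0.0489
finger_force: 0.0
```

Request:
{"method": "carry_out", "body": {"steps": [{"offset": [0,0,0],"rotation": [0,0,8],"jaw": 0.45},{"offset": [0,0,0],"rotation": [0,0,16],"jaw": 0.45},{"offset": [0,0,0],"rotation": [0,0,24],"jaw": 0.45},{"offset": [0,0,0],"rotation": [0,0,32],"jaw": 0.45},{"offset": [0,0,0],"rotation": [0,0,40],"jaw": 0.45},{"offset": [0,0,0],"rotation": [0,0,48],"jaw": 0.45},{"offset": [0,0,0],"rotation": [0,0,56],"jaw": 0.45},{"offset": [0,0,0],"rotation": [0,0,62],"jaw": 0.45},{"offset": [0,0,0],"rotation": [0,0,62],"jaw": 0.45},{"offset": [0,0,0],"rotation": [0,0,62],"jaw": 0.45}]}}

```text
time_s: 3.0
tcp_pos: [0.4571, -0.2708, 0.4548]
tool_rot: [0.646, 3.074, 0.0]
ft_force: [-0.4, 0.1, -0.5]
gripper_width: 0.048
finger_force: 0.0
```

```bash
cat > st.py <<'E'
from h import *
from scipy.spatial.transform import Rotation as Ro
s=ctrl.get_state(); R=Ro.from_rotvec(s['tool_rot']).as_matrix()
print('t',s['time_s'],'tcp',np.round(s['tcp_pos'],4),'pinch',np.round(s['tcp_pos']+R[:,2]*ctrl.pinch_z,4),'ydeg',np.degrees(np.arctan2(R[1,1],R[0,1])).round(1),'z',R[:,2].round(3),'w',s['gripper_width'],'F',np.round(s['ft_force'],1),s['finger_force'],'q',np.round(s['q'],2))
E
cat > w.py <<'E'
import st
from h import *
c=ctrl.capture('wrist'); save(c,'w1')
for t in['knob_grip','pipette_handle','pipette']:
  for r in ctrl.search_frame(t,c)[:2]: print(t,np.round(r['xyz'],3),r['confidence'],proj(c,r['xyz'])[0])
p=[.4704,-.2307,-.3278]
def W(L): x,y,a=p; return [x+np.cos(a)*L[0]-np.sin(a)*L[1], y+np.sin(a)*L[0]+np.cos(a)*L[1], L[2]]
for L in([0,-.042,.199],[0,.042,.21],[.021,-.042,.199],[-.05,-.085,.012],[.05,.085,.012]): print(L,proj(c,W(L))[0])
E
python3 w.py
```

```text
t 3.0 tcp [ 0.4571 -0.2708  0.4548] pinch [ 0.4571 -0.2708  0.2913] ydeg 66.3 z [ 0.  0. -1.] w 0.047966910209397584 F [-0.4  0.1 -0.5] 0.0 q [ 1.02  0.26 -0.68  1.78  0.17  1.17  1.45]
knob_grip [ 0.453 -0.268  0.172] 0.96 [277.66518785 203.6439403 ]
pipette_handle [ 0.48  -0.196  0.187] 0.78 [370.16957608 203.07015938]
pipette [ 0.478 -0.192  0.185] 0.74 [373.22603186 197.90054602]
[0, -0.042, 0.199] [276.51528024 216.84262308]
[0, 0.042, 0.21] [387.25607029 211.54198818]
[0.021, -0.042, 0.199] [278.75856421 241.6111068 ]
[-0.05, -0.085, 0.012] [241.56791644 146.02218575]
[0.05, 0.085, 0.012] [369.00182466 207.139312  ]
```

View pics/w1.png

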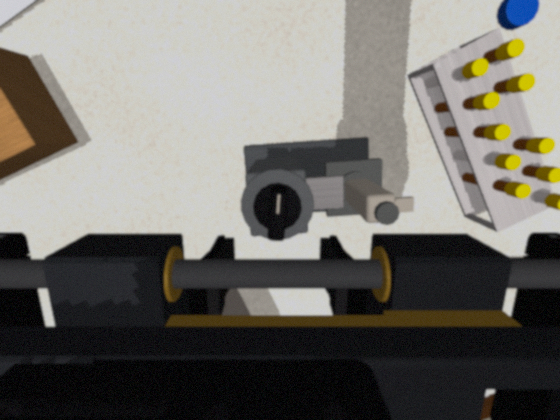

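The picture shows the knob at (277,215) with its bar nearly upright in the image, and the pipette button at (387,212). Both match the fit within about 1–2 px, so I descend and grip the knob.

Request:
{"method": "carry_out", "body": {"steps": [{"offset": [0,0,-30],"rotation": [0,0,-1],"jaw": 0.45},{"offset": [0,0,-60],"rotation": [0,0,-1],"jaw": 0.45},{"offset": [0,0,-85],"rotation": [0,0,-1],"jaw": 0.45},{"offset": [0,0,-97],"rotation": [0,0,-1],"jaw": 0.45},{"offset": [0,0,-97],"rotation": [0,0,-1],"jaw": 0.6},{"offset": [0,0,-97],"rotation": [0,0,-1],"jaw": 0.85},{"offset": [0,0,-97],"rotation": [0,0,-1],"jaw": 1},{"offset": [0,0,-97],"rotation": [0,0,-1],"jaw": 1},{"offset": [0,0,-97],"rotation": [0,0,-1],"jaw": 1},{"offset": [0,0,-97],"rotation": [0,0,-1],"jaw": 1}], "newtons": 15}}

```text
time_s: 4.2
tcp_pos: [0.4574, -0.2707, 0.3585]
tool_rot: [0.668, 3.069, -0.001]
ft_force: [0.3, 0.5, 3.6]
gripper_width: 0.014
finger_force: 15.0
```

```bash
python3 st.py
```

```text
t 4.2 tcp [ 0.4574 -0.2707  0.3585] pinch [ 0.4576 -0.2709  0.195 ] ydeg 65.4 z [ 0.001 -0.001 -1.   ] w 0.014003039422294191 F [0.3 0.5 3.6] 15.000093646813184 q [ 0.98  0.36 -0.65  1.9   0.26  0.97  1.35]
```

Request:
{"method": "carry_out", "body": {"steps": [{"offset": [0,0,0],"rotation": [0,0,-8],"jaw": 1},{"offset": [0,0,0],"rotation": [0,0,-16],"jaw": 1},{"offset": [0,0,0],"rotation": [0,0,-24],"jaw": 1},{"offset": [0,0,0],"rotation": [0,0,-32],"jaw": 1},{"offset": [0,0,0],"rotation": [0,0,-40],"jaw": 1},{"offset": [0,0,0],"rotation": [0,0,-48],"jaw": 1},{"offset": [0,0,0],"rotation": [0,0,-56],"jaw": 1},{"offset": [0,0,0],"rotation": [0,0,-64],"jaw": 1},{"offset": [0,0,0],"rotation": [0,0,-72],"jaw": 1},{"offset": [0,0,0],"rotation": [0,0,-76],"jaw": 1}]}}

```text
time_s: 5.2
tcp_pos: [0.4569, -0.271, 0.3585]
tool_rot: [2.42, 2.002, -0.002]
ft_force: [-2.5, -0.4, 4.2]
gripper_width: 0.014
finger_force: 15.0
```

Request:
{"method": "carry_out", "body": {"steps": [{"offset": [0,0,0],"rotation": [0,0,-4],"jaw": 1},{"offset": [0,0,0],"rotation": [0,0,-7],"jaw": 1},{"offset": [0,0,0],"rotation": [0,0,-7],"jaw": 1}]}}

```text
time_s: 5.5
tcp_pos: [0.4569, -0.2711, 0.3585]
tool_rot: [2.535, 1.855, -0.002]
ft_force: [-2.3, -0.0, 5.7]
gripper_width: 0.0138
finger_force: 15.0
```

```bash
python3 st.py; python3 -c "
from h import *
print(ctrl.get_state()['ft_torque'])"
```

```text
t 5.5 tcp [ 0.4569 -0.2711  0.3585] pinch [ 0.4568 -0.2712  0.195 ] ydeg -17.6 z [-0.001 -0.001 -1.   ] w 0.013776018052302578 F [-2.3 -0.   5.7] 15.001134721096605 q [ 0.75  0.31 -0.36  1.91  0.13  0.95  0.02]
[-0.16493604  0.65066531  0.01135572]
```

The knob is turned about 89° relative to the holder. I release it and move over the pipette.

Request:
{"method": "carry_out", "body": {"steps": [{"offset": [0,0,0],"rotation": [0,0,0],"jaw": 0.6},{"offset": [0,0,0],"rotation": [0,0,0],"jaw": 0.45},{"offset": [0,0,0],"rotation": [0,0,0],"jaw": 0.35},{"offset": [0,0,30],"rotation": [0,0,0],"jaw": 0.35},{"offset": [0,0,70],"rotation": [0,0,0],"jaw": 0.35},{"offset": [10,30,85],"rotation": [0,0,-1],"jaw": 0.35},{"offset": [20,60,85],"rotation": [0,0,-1],"jaw": 0.35},{"offset": [27,80,85],"rotation": [0,0,-1],"jaw": 0.35},{"offset": [27,80,85],"rotation": [0,0,-1],"jaw": 0.35},{"offset": [27,80,85],"rotation": [0,0,-1],"jaw": 0.35}]}}

```text
time_s: 6.5
tcp_pos: [0.4842, -0.1908, 0.4426]
tool_rot: [2.55, 1.835, -0.001]
ft_force: [0.1, -0.4, -0.1]
gripper_width: 0.0563
finger_force: 0.0
```

```bash
sed -i "s/'w1'/'w2'/" w.py; python3 w.py
```

```text
t 6.5 tcp [ 0.4842 -0.1908  0.4426] pinch [ 0.4841 -0.1909  0.2791] ydeg -18.5 z [-0. -0. -1.] w 0.0563104389871167 F [ 0.1 -0.4 -0.1] 0.0 q [ 0.65  0.21 -0.42  1.83  0.09  1.12 -0.12]
knob_grip [ 0.462 -0.261  0.172] 0.63 [278.75165294 291.8630838 ]
pipette_handle [ 0.486 -0.184  0.192] 0.66 [276.30425454 211.25599945]
pipette [ 0.488 -0.185  0.192] 0.9 [279.27858805 210.85051259]
[0, -0.042, 0.199] [276.05228805 319.88718137]
[0, 0.042, 0.21] [276.3932538  226.97138631]
[0.021, -0.042, 0.199] [301.47160021 319.9930768 ]
[-0.05, -0.085, 0.012] [241.89267792 268.62595906]
[0.05, 0.085, 0.012] [314.97715178 149.69801264]
```

View pics/w2.png

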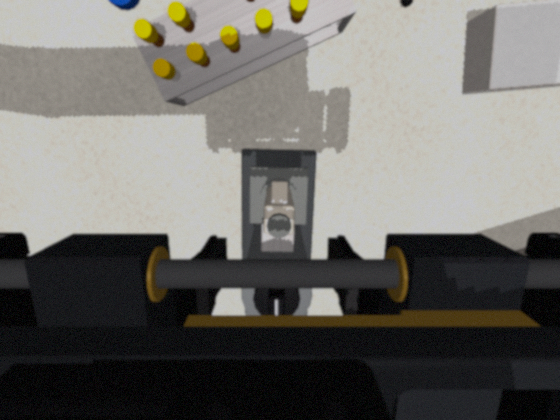

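The button appears at (278,226), within 2 px of prediction. The knob bar now points along the holder's y axis. I descend, grip and lift straight out.

Request:
{"method": "carry_out", "body": {"steps": [{"offset": [1,0,-35],"rotation": [0,0,0],"jaw": 0.35},{"offset": [1,0,-70],"rotation": [0,0,0],"jaw": 0.35},{"offset": [1,0,-100],"rotation": [0,0,0],"jaw": 0.35},{"offset": [1,0,-112],"rotation": [0,0,0],"jaw": 0.35},{"offset": [1,0,-112],"rotation": [0,0,0],"jaw": 0.5},{"offset": [1,0,-112],"rotation": [0,0,0],"jaw": 0.65},{"offset": [1,0,-112],"rotation": [0,0,0],"jaw": 0.8},{"offset": [1,0,-112],"rotation": [0,0,0],"jaw": 1},{"offset": [1,0,-112],"rotation": [0,0,0],"jaw": 1},{"offset": [1,0,-112],"rotation": [0,0,0],"jaw": 1}], "newtons": 25}}

```text
time_s: 7.7
tcp_pos: [0.4855, -0.1908, 0.3317]
tool_rot: [2.55, 1.833, 0.001]
ft_force: [-0.1, 0.1, 4.1]
gripper_width: 0.0238
finger_force: 24.8
```

```bash
python3 st.py
```

```text
t 7.7 tcp [ 0.4855 -0.1908  0.3317] pinch [ 0.4857 -0.1909  0.1682] ydeg -18.6 z [ 0.001 -0.001 -1.   ] w 0.023838926933829295 F [-0.1  0.1  4.1] 24.82341728406027 q [ 0.62  0.33 -0.4   1.96  0.17  0.88 -0.19]
```

Request:
{"method": "carry_out", "body": {"steps": [{"offset": [0,0,5],"rotation": [0,0,0],"jaw": 1},{"offset": [0,0,12],"rotation": [0,0,0],"jaw": 1},{"offset": [0,0,20],"rotation": [0,0,0],"jaw": 1},{"offset": [0,0,30],"rotation": [0,0,0],"jaw": 1}]}}

```text
time_s: 8.1
tcp_pos: [0.4851, -0.1907, 0.3613]
tool_rot: [-2.55, -1.834, 0.0]
ft_force: [-0.6, 0.3, -0.6]
gripper_width: 0.0245
finger_force: 24.8
```

Request:
{"method": "carry_out", "body": {"steps": [{"offset": [0,0,15],"rotation": [0,0,0],"jaw": 1},{"offset": [0,0,30],"rotation": [0,0,0],"jaw": 1},{"offset": [0,0,45],"rotation": [0,0,0],"jaw": 1},{"offset": [0,0,60],"rotation": [0,0,0],"jaw": 1},{"offset": [0,0,75],"rotation": [0,0,0],"jaw": 1},{"offset": [0,0,90],"rotation": [0,0,0],"jaw": 1},{"offset": [0,0,105],"rotation": [0,0,0],"jaw": 1},{"offset": [0,0,115],"rotation": [0,0,0],"jaw": 1},{"offset": [0,0,120],"rotation": [0,0,0],"jaw": 1},{"offset": [0,0,120],"rotation": [0,0,0],"jaw": 1}]}}

```text
time_s: 9.1
tcp_pos: [0.4852, -0.1907, 0.4814]
tool_rot: [2.55, 1.833, 0.001]
ft_force: [-0.2, 0.8, -1.8]
gripper_width: 0.0241
finger_force: 24.8
```

```bash
python3 st.py
python3 - <<'E'
from h import *
im=[]
for n in('scene','side'):
    c=ctrl.capture(n)
    r=ctrl.search_frame('pipette',c); print([(np.round(x['xyz'],3),x['confidence']) for x in r[:2]])
    b=np.array([.4857,-.1909,.3182]); print(proj(c,[b+[0,0,.045],b-[0,0,.15]]))
    u,v=proj(c,b)[0].astype(int); u=max(70,min(490,u)); v=max(52,min(367,v))
    im.append(cv2.resize(c['color'][v-52:v+53,u-70:u+70],(400,300))); print(u-70,v-52)
save({'color':np.hstack(im)},'lift')
E
```

```text
t 9.1 tcp [ 0.4852 -0.1907  0.4814] pinch [ 0.4854 -0.1907  0.3179] ydeg -18.6 z [ 0.001 -0.    -1.   ] w 0.02405193491365696 F [-0.2  0.8 -1.8] 24.823897783644497 q [ 0.66  0.18 -0.42  1.77  0.08  1.2  -0.11]
[(array([ 0.494, -0.186,  0.27 ]), 0.64), (array([0.257, 0.218, 0.023]), 0.63)]
[[164.32031905 124.44877027]
 [181.03702327 210.79167412]]
98 94
[(array([0.249, 0.23 , 0.027]), 0.98), (array([ 0.481, -0.185,  0.279]), 0.8)]
[[289.4982966   84.54302782]
 [289.74851331 155.63428692]]
219 50
```

View pics/lift.png

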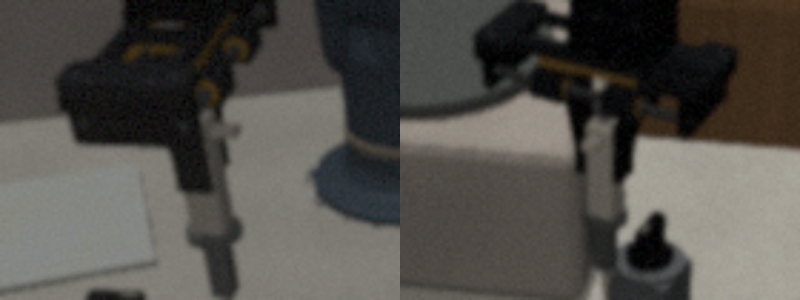

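The pipette is lifted clear and hangs upright in the fingers, with the holder and knob below it. I carry it over at a tip height of about 165 mm.

Request:
{"method": "carry_out", "body": {"steps": [{"offset": [3,10,0],"rotation": [0,0,0],"jaw": 1},{"offset": [10,35,0],"rotation": [0,0,0],"jaw": 1},{"offset": [18,65,0],"rotation": [0,0,0],"jaw": 1},{"offset": [26,95,0],"rotation": [0,0,0],"jaw": 1},{"offset": [34,125,0],"rotation": [0,0,0],"jaw": 1},{"offset": [42,155,0],"rotation": [0,0,0],"jaw": 1},{"offset": [50,185,0],"rotation": [0,0,0],"jaw": 1},{"offset": [58,215,0],"rotation": [0,0,0],"jaw": 1},{"offset": [64,240,0],"rotation": [0,0,0],"jaw": 1},{"offset": [66,250,0],"rotation": [0,0,0],"jaw": 1}]}}

```text
time_s: 10.3
tcp_pos: [0.5511, 0.0631, 0.4806]
tool_rot: [-2.544, -1.839, -0.001]
ft_force: [-0.6, -0.1, 0.1]
gripper_width: 0.024
finger_force: 24.8
```

Request:
{"method": "carry_out", "body": {"steps": [{"offset": [3,10,0],"rotation": [0,0,0],"jaw": 1},{"offset": [10,35,0],"rotation": [0,0,0],"jaw": 1},{"offset": [18,65,0],"rotation": [0,0,0],"jaw": 1},{"offset": [26,95,0],"rotation": [0,0,0],"jaw": 1},{"offset": [34,125,0],"rotation": [0,0,0],"jaw": 1},{"offset": [42,155,0],"rotation": [0,0,0],"jaw": 1},{"offset": [50,185,0],"rotation": [0,0,0],"jaw": 1},{"offset": [56,215,0],"rotation": [0,0,0],"jaw": 1},{"offset": [59,233,0],"rotation": [0,0,0],"jaw": 1},{"offset": [60,240,0],"rotation": [0,0,0],"jaw": 1}]}}

```text
time_s: 11.3
tcp_pos: [0.6113, 0.3007, 0.48]
tool_rot: [-2.549, -1.835, 0.001]
ft_force: [0.9, 0.0, -1.1]
gripper_width: 0.0238
finger_force: 24.8
```

Request:
{"method": "carry_out", "body": {"steps": [{"offset": [0,0,-15],"rotation": [0,0,0],"jaw": 1},{"offset": [0,0,-30],"rotation": [0,0,0],"jaw": 1},{"offset": [0,0,-45],"rotation": [0,0,0],"jaw": 1},{"offset": [0,0,-55],"rotation": [0,0,0],"jaw": 1},{"offset": [0,0,-60],"rotation": [0,0,0],"jaw": 1},{"offset": [0,0,-60],"rotation": [0,0,0],"jaw": 1}]}}

```text
time_s: 11.9
tcp_pos: [0.6112, 0.2988, 0.4197]
tool_rot: [-2.551, -1.833, 0.002]
ft_force: [0.4, -0.2, -1.7]
gripper_width: 0.0239
finger_force: 24.8
```

```bash
cat > v.py <<'E'
import st,sys
from h import *
im=[]
for n in('scene','side'):
    c=ctrl.capture(n)
    for t in('pipette','open_cup_rim'): print(n,t,[(np.round(x['xyz'],3),round(x['confidence'],2)) for x in ctrl.search_frame(t,c)[:2]])
    p=st.s['tcp_pos']+st.R[:,2]*(ctrl.pinch_z+.153); q=proj(c,[p,[.611,.299,.06]]); print('tip',p,q)
    u,v=q[0].astype(int); print('crop origin',u-50,v-50)
    im.append(cv2.resize(c['color'][v-50:v+25,u-50:u+50],(400,300),interpolation=cv2.INTER_CUBIC))
save({'color':np.clip(np.hstack(im)*1.5,0,255).astype(np.uint8)},sys.argv[1])
E
python3 v.py cup1
```

```text
t 11.9 tcp [0.6112 0.2988 0.4197] pinch [0.611  0.2986 0.2562] ydeg -18.6 z [-0.001 -0.001 -1.   ] w 0.023850690959219736 F [ 0.4 -0.2 -1.7] 24.8238475760445 q [-0.13  0.53 -0.59  1.48  0.31  1.23 -1.08]
scene pipette [(array([0.259, 0.219, 0.026]), 0.98), (array([0.619, 0.293, 0.199]), 0.55)]
scene open_cup_rim [(array([0.616, 0.299, 0.044]), 0.73), (array([ 0.464, -0.27 ,  0.184]), 0.43)]
tip [0.61080236 0.29850628 0.10324758] [[420.48955778 236.82826039]
 [416.81084207 251.64885576]]
crop origin 370 186
side pipette [(array([0.253, 0.229, 0.026]), 0.85), (array([0.608, 0.307, 0.206]), 0.71)]
side open_cup_rim [(array([0.607, 0.295, 0.031]), 0.85)]
tip [0.61080236 0.29850628 0.10324758] [[183.3398658  331.1446887 ]
 [186.50509034 343.65565799]]
crop origin 133 281
```

View pics/cup1.png

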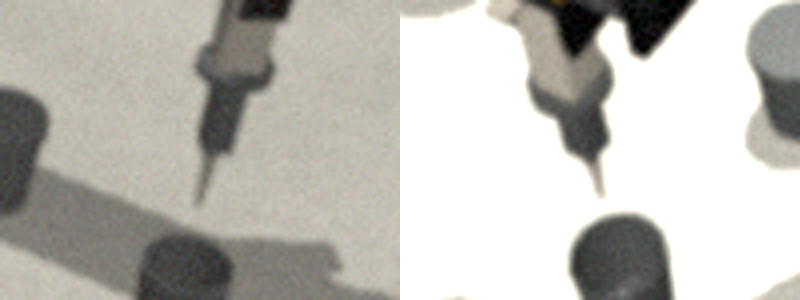

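The left (scene) view shows the tip at (198,206) and the rim centre at (185,258). The right (side) view shows the tip at (603,198) and the rim centre at (617,245). I triangulate both to get the remaining shift.

Run:
```python
from h import *
from scipy.optimize import least_squares
cs=[ctrl.capture('scene'),ctrl.capture('side')]
def tri(a,b): return least_squares(lambda p:np.r_[proj(cs[0],p)[0]-a,proj(cs[1],p)[0]-b],[.61,.3,.08])
for n,a,b in(('tip',[370+198/4,186+206/4],[133+203/4,281+198/4]),('rim',[370+185/4,186+258/4],[133+217/4,281+245/4])):
    r=tri(a,b); print(n,r.x.round(4),r.fun.round(1)); print(ray(cs[0],a,.0995 if n=='tip' else .06).round(4),ray(cs[1],b,.0995 if n=='tip' else .06).round(4))
```

```text
tip [0.611  0.2963 0.102 ] [-0. -0. -0.  0.]
[0.6086 0.2982 0.0995] [0.6118 0.2948 0.0995]
rim [0.6097 0.2975 0.0628] [-0.1 -0.1 -0.1  0.1]
[0.6073 0.2995 0.06  ] [0.6105 0.2957 0.06  ]
```

Horizontally they agree to about 1 mm, and the tip is 39–43 mm above the rim. I lower it 29 mm.

Request:
{"method": "carry_out", "body": {"steps": [{"offset": [-1,1,-8],"rotation": [0,0,0],"jaw": 1},{"offset": [-1,1,-16],"rotation": [0,0,0],"jaw": 1},{"offset": [-1,1,-23],"rotation": [0,0,0],"jaw": 1},{"offset": [-1,1,-27],"rotation": [0,0,0],"jaw": 1},{"offset": [-1,1,-29],"rotation": [0,0,0],"jaw": 1},{"offset": [-1,1,-29],"rotation": [0,0,0],"jaw": 1},{"offset": [-1,1,-29],"rotation": [0,0,0],"jaw": 1},{"offset": [-1,1,-29],"rotation": [0,0,0],"jaw": 1},{"offset": [-1,1,-29],"rotation": [0,0,0],"jaw": 1},{"offset": [-1,1,-29],"rotation": [0,0,0],"jaw": 1}]}}

```text
time_s: 13.3
tcp_pos: [0.6102, 0.3003, 0.392]
tool_rot: [2.551, 1.834, 0.001]
ft_force: [1.0, 0.1, -0.7]
gripper_width: 0.024
finger_force: 24.8
```

```bash
python3 v.py cup2
```

```text
t 13.3 tcp [0.6102 0.3003 0.392 ] pinch [0.6103 0.3003 0.2285] ydeg -18.6 z [ 0.  0. -1.] w 0.02396851912939231 F [ 1.   0.1 -0.7] 24.823790593072772 q [-0.13  0.55 -0.58  1.51  0.32  1.17 -1.1 ]
scene pipette [(array([0.259, 0.216, 0.027]), 0.65), (array([0.619, 0.294, 0.174]), 0.62)]
scene open_cup_rim [(array([0.614, 0.299, 0.045]), 0.71)]
tip [0.61036093 0.30034574 0.07548212] [[418.62142061 246.16076026]
 [416.81084207 251.64885576]]
crop origin 368 196
side pipette [(array([0.248, 0.228, 0.028]), 0.94), (array([0.606, 0.309, 0.174]), 0.79)]
side open_cup_rim [(array([0.603, 0.297, 0.032]), 0.57), (array([0.604, 0.312, 0.175]), 0.43)]
tip [0.61036093 0.30034574 0.07548212] [[185.43164913 339.9843623 ]
 [186.50509034 343.65565799]]
crop origin 135 289
```

View pics/cup2.png

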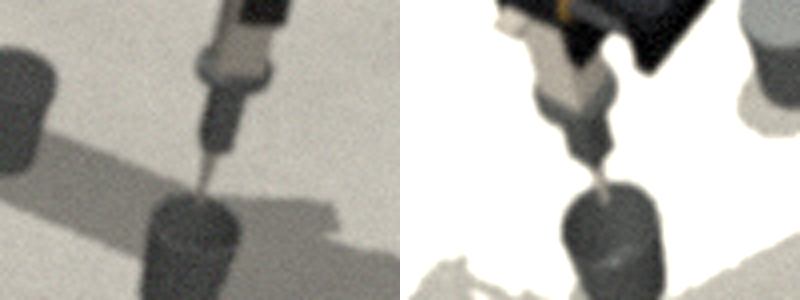

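The tip is at (198,203) in the scene view and (606,203) in the side view, with rim centres at (194,222) and (612,215). That puts it centred and about 12–13 mm above the rim, so I hand in.

```bash
python3 -c "
from workcell import ctrl
print(ctrl.hand_in())"
```

```text
the job is handed in; nothing more can be done
None
```

I turned the knob about 89° to its stop, lifted the pipette out, and handed the job in with the gripper still holding it upright, tip centred about 12 mm above the open cup's rim; the hand-in returned no verdict.

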